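# Wedge the rocking power-supply case

## Task

The blue power-supply case rocks because the screw foot under its orange-dotted corner is too short. With the fingertips push the yellow wedge along the desk, thin end first, squarely under that foot until the case no longer rocks, without picking up the wedge, jacking the case up or shoving it along the desk. Then press down firmly (about 10 N) on the orange dot for about a second to prove that the corner no longer gives (if it does, push the wedge farther and press again), and leave the wedge there, the hand clear and the other things undisturbed.

Things in the scene. Friction and masses are not known exactly. Their poses are not given: they have to be found in the camera images.
- case: Blue steel power-supply case, 2.5 kg, 180 (x) by 240 (y) mm; underside 16 mm, flat top 126 mm above the desk. Origin: on the desk under its middle; z up, -x is the meter face. Domed rubber feet 16 mm tall at (-75,+105), (+75,+105), (+75,-105) mm; the fourth, at (-75,-105) mm, is short. It stands level on the three and slides if pushed sideways with about 12 N.
- short_foot (a point): Point on the axis of the short brass screw foot, at the case's underside (16 mm above the desk), 15 mm inside its -x and -y faces. The foot is 16 mm in diameter; its flat lower end hangs 6 to 11 mm above the desk, different each time: it cannot be read, only felt. It does not screw in or out.
- press_dot: Orange disc on the case's top straight above the short foot, 28 mm in diameter, 3 mm thick; press here. Origin: centre of its underside, 126 mm above the desk. Unwedged, 1.5 to 2 N tips the case over its diagonal until the short foot lands (dot sinks 6 to 11 mm, case tilts 0.05 to 0.09 rad); let go, it rocks back level.
- wedge: Yellow wedge flat on the desk, 80 g, 120 mm long (x), 45 mm wide (y). Heel at x = -60 mm is 24 mm high, toe at x = +60 mm is 2 mm high, the top slopes evenly. Origin: centre of its underside; z up. It starts beside the case's -y face, 25 to 60 mm off, toe pointing at the short foot within about 15 mm and 0.1 rad.
- wedge_heel (a point): Middle of the wedge's flat heel face (the one to push on), 12 mm above the desk. Pushed, the wedge slides freely (under 1 N) until its slope meets the foot; then the push climbs past 5 N within a few millimetres, and the case is firm.
- canister: Green screw-top tin canister, 70 mm in diameter, 75 mm tall, standing at the left of the case; leave alone. Origin: centre of its underside.
- clamp_ring: Brass valve clamp ring, 50 mm across, 12 mm high, lying beside the wedge; leave alone. Origin: centre of its underside.
- valve_a: Miniature glass valve, 19 mm in diameter, 53 mm tall, standing beyond the clamp ring; fragile, leave alone. Origin: centre of its base.
- valve_b: Second miniature glass valve like the first; leave alone. Origin: centre of its base.
- choke: Rust-spotted steel choke with brown winding, 50 by 58 by 44 mm, at the left of the case; leave alone. Origin: centre of its underside.
- dial_knob: Cream bakelite dial knob, 42 mm in diameter, 20 mm high, lying in front of the meter face; leave alone. Origin: centre of its underside.
- screwdriver: Screwdriver with red handle, 180 mm long, lying at the left beyond the canister; leave alone. Origin: middle, on the desk.
Mind the look-alikes: they are no part of the job. Several things look just like the wedge: the one meant starts nearest to the robot's base.

How it is judged (in metres and radians):
On the way, in this order (a step that is already met when the one before it is completed fails the run):
1. the wedge's thin end has been pushed under the short foot (x of short_foot in the frame of wedge between -0.05 and 0.053 m and y of short_foot in the frame of wedge between -0.022 and 0.022 m), for 0.1 s.
2. the orange dot is pressed with more than 5 N for 0.3 s and the corner does not give: the case stays within 0.012 rad of level, the wedge under the foot (all of step 1 and angle between case's own z axis and vertical below 0.012 rad and contact force between the fingers and press_dot above 5 N), for 0.3 s.
At the end, for the whole second after the job is handed in: The wedge lies flat on the desk under the short foot (toe at least 7 mm past the foot's axis, foot within 22 mm of the wedge's middle line), the case stands within 0.012 rad of level, and both are at rest (all of step 1 and angle between case's own z axis and vertical below 0.012 rad and height (world z) of wedge below 0.005 m and linear speed of each of wedge, case below 0.01 m/s); the robot touches nothing.
It fails at once if the wedge is lifted (12 mm) or tipped up (0.25 rad) (height (world z) of wedge above 0.012 m or angle between wedge's own z axis and vertical above 0.25 rad).
It fails at once if the case is shoved more than 15 mm, lifted or jacked up (its middle 12 mm), or tipped 0.15 rad (distance of case from where it was at the start of the episode above 0.015 m or height (world z) of case above 0.012 m or angle between case's own z axis and vertical above 0.15 rad).
It fails at once if a bystander is moved more than 15 mm or knocked over (distance of any of canister, clamp_ring, valve_a, valve_b, choke, dial_knob, screwdriver from where it was at the start of the episode above 0.015 m or angle between any of canister, clamp_ring, valve_a, valve_b, choke, dial_knob, screwdriver's own z axis and vertical above 0.4 rad).
It also fails if it takes over 51 s, if anything falls off the work surface, if the arm or the gripper's body presses on something with over 40 N, if the wrist force passes 120 N, or if a joint passes its speed limit or range.

## Robot

A 6-joint arm with a two-finger parallel gripper is mounted at the origin on the work surface. World frame = base frame: x ahead of the robot, y to its left, z up, the work surface at z = 0. Lengths are in mm, angles in rad, forces in N, time in s.
With the tool pointing down it reaches from about 275 to 875 mm from the base axis. Payload 12.5 kg.
Tool frame: the origin (TCP) lies at the very end of the fingers, on their centre line; the grasp point (between the pads) lies 19 mm behind it (tcp_to_grasp is the z of the grasp point in the tool frame, in mm); z points along the fingers, y is the direction in which the jaws open and shut (so a half turn about z gives the same grasp; the last joint's range is limited). The gripper opens to 85 mm and grips with 20 to 120 N. Pads are 22 mm wide; open, the fingers measure 114 mm over their backs; the gripper's body (76 mm by 85 mm) begins 54 mm behind the grasp point. The pads swing forward as they close: fully open they stand 13 mm farther back than shut.
Start: joints at [1.231, 0.351, 1.652, -0, 1.139, -0.085], TCP at [138.597, 532.236, 231.29] pointing down, gripper open.
Joint ranges: [-2.75, 2.75], [-0.79, 2.1], [0.01, 2.65], [-1.57, 4.71], [0.07, 3.14], [-2.87, 2.87]. Speed limits (rad/s): [2.22, 2.22, 2.79, 3.14, 3.14, 3.14].

## Interface

Orientations are given as a rotation vector (axis times angle).
In Python, from workcell import observe, capture, camera_model, finish_job, tcp_to_grasp gives the robot as it stands.
- The arm moves only by the tool arm_command, never from a script. Its arguments are lists of equal length, an entry for each row: "dp": the shift along the tool's x, y, z as a fraction of full scale, a list of three; "turn": the turn, a rotation vector about the tool's x, y, z as a fraction of full scale, a list of three; "claw": the opening in per cent of the stroke, from 0 (shut) to 100 (fully open). A call has 1 to 20 rows; each row shifts and turns the commanded pose from where the row before left it, along the tool's axes as they then stand; what a row does not reach is not made up. Full scale, the value 1, is 0.25 m for a shift and 30 degrees for a turn. A row lasts 1/8 s, in which the tool goes at most 62.5 mm and 10.7 degrees, less where a joint would pass 70% of its speed; a pose out of reach is approached as far as the arm can. A call with a number of a shift or a turn outside -1 to 1 is refused whole. A call with a gripper value outside its range is refused whole. The fingers move at their own pace and stop on an object; "force" is the grip in N (left out, the last holds). Time passes only in rows, so rows that do not move let the fingers close. It gives the time, the measured TCP pose, the force and the opening at its end, in the units of the state.
- observe(): the state, without advancing time (a new reading comes with each control period).
- capture(name): name is "scene" or "side" or "wrist"; returns the picture (480x640x3 uint8, red, green, blue); there is no depth.
- camera_model(name): a dict with "intrinsics" (3x3 intrinsics, pixels), "R" (3x3) and "t" (3): a world point X has camera coordinates R X + t; the wrist camera has in their place "tool_from_camera" (4x4, takes a point from camera to tool coordinates, whose origin is the TCP and whose axes are the flange's). Camera axes: x right, y down, z forward; pixel columns grow to the right and rows downward; lengths in mm; the calibration is good to about 2 mm. The wrist camera is an equidistant fisheye: a pixel r from the principal point sees the ray r / f radians off the axis. A picture is of the moment at which its call begins: read the wrist's pose just before it. camera_model takes no time and is no camera call.
- finish_job(): hands the job in, once; it reports no verdict.
The state is a dict: "time": time; "joint_pos": joint angles; "qd": joint speeds; "tau": joint torques, N m; "tcp_pos": TCP position; "tool_rot": TCP orientation; "ft_force": force on the tool from outside, world axes, zero at the start; "torque": the same for the moment, N m; "width": finger opening in mm.
Only numpy, scipy, OpenCV 4.12 (cv2) and the standard library are available. Lean on these libraries where they do the work, as an engineer would, in place of code of your own. Each camera call takes 0.05 s, during which the arm holds its last target. There are 200 camera calls.

## Working session

There is one attempt and no reset: what is moved stays moved. The work goes in short steps, Python scripts to look and compute and a tool call to move; the robot and the scene stay as the last step left them, time stands still between calls to the robot, and variables do not carry over. Pictures are saved under pics/ and viewed, on a budget of 10 in all, crops included, one or two more only if the job needs it, and the job is handed in when it is done.

Besides the shell and the picture viewer there is one more tool, called by a JSON object that holds its "fn" and its "kwargs". arm_command: Moves the arm, as the interface text tells. Shift numbers are shares of 0.25 m and turn numbers shares of 30 degrees, none past 1 either way. Its arguments: {"type":"object","properties":{"dp":{"type":"array"},"turn":{"type":"array"},"claw":{"type":"array"},"force":{"type":"number"}},"required":["dp","turn","claw"]}

```bash
mkdir -p pics; ls
python3 - <<'E'
from workcell import *
import cv2,numpy as np
s=observe();print(s);print(tcp_to_grasp)
for n in("scene","side","wrist"):
    m=camera_model(n);print(n,m)
    cv2.imwrite(f"pics/{n}0.png",capture(n)[:,:,::-1])
E
```

```text
pics
{'time': 0.0, 'joint_pos': array([ 1.23138442e+00,  3.51292914e-01,  1.65241786e+00,  3.16401497e-05,
        1.13907124e+00, -8.45894546e-02]), 'qd': array([-0.00196323, -0.00040714, -0.00127257,  0.00076104, -0.00043229,
       -0.00178074]), 'tau': array([ 6.98427211e-04, -5.06103158e+01, -2.91403127e+01, -3.78928121e-05,
        4.50146399e-03,  5.33449295e-06]), 'tcp_pos': array([138.4954603 , 531.94546711, 230.72973921]), 'tool_rot': array([-3.99177291e-01, -3.11584816e+00,  1.81675078e-03]), 'ft_force': array([ 0.25326158, -1.12896583, -0.27533974]), 'torque': array([ 0.02725404, -0.02796396,  0.0450796 ]), 'width': 85.32063969864468}
-18.700000000000003
scene {'intrinsics': array([[611.55583338,   0.        , 318.72147412],
       [  0.        , 611.55583338, 245.47188722],
       [  0.        ,   0.        ,   1.        ]]), 'R': array([[-0.4190616 ,  0.90786636,  0.01288583],
       [ 0.75565695,  0.35660097, -0.54937995],
       [-0.50335867, -0.22048677, -0.8354733 ]]), 't': array([ 217.4139989 , -409.53211085, 1982.93706202])}
side {'intrinsics': array([[433.2037174
[... 183 characters left out ...]
219],
       [-0.41559271, -0.5974867 , -0.68577864],
       [ 0.37739814,  0.57273034, -0.72770228]]), 't': array([-489.7214345 ,  335.57544237,  739.63216933])}
wrist {'intrinsics': array([[371.64829954,   0.        , 318.98127269],
       [  0.        , 371.64829954, 235.09669235],
       [  0.        ,   0.        ,   1.        ]]), 'tool_from_camera': array([[ 8.71300356e-05, -9.57291260e-01, -2.89125295e-01,
         7.40364705e+01],
       [ 9.99999962e-01,  7.63737645e-06,  2.76070064e-04,
         3.59946040e-01],
       [-2.62071301e-04, -2.89125308e-01,  9.57291224e-01,
        -1.42778280e+02],
       [ 0.00000000e+00,  0.00000000e+00,  0.00000000e+00,
         1.00000000e+00]])}
```

View pics/scene0.png

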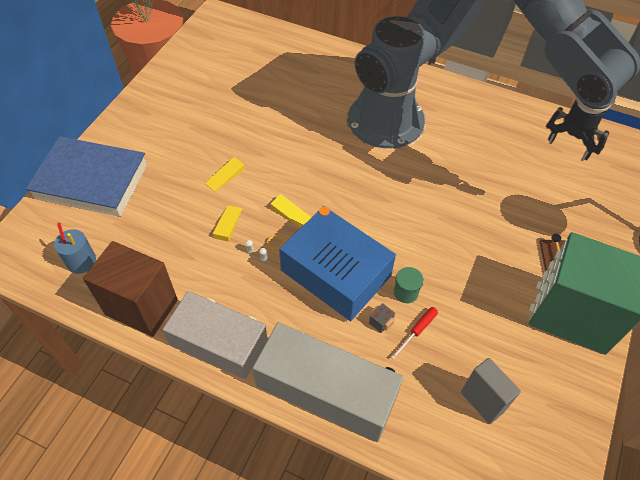

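View pics/side0.png

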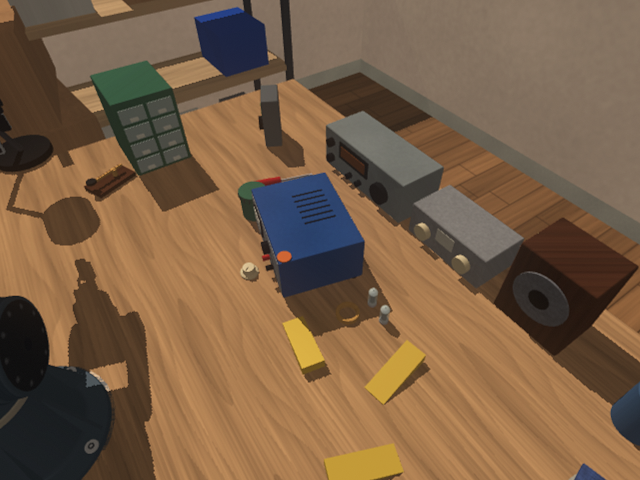

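View pics/wrist0.png

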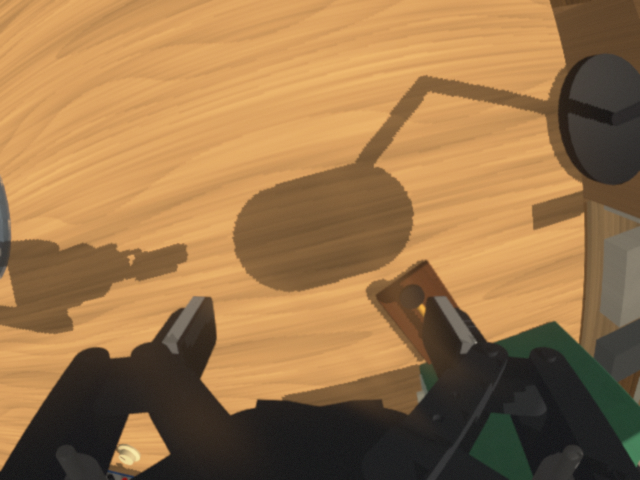

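The scene view shows the orange dot at (324,211) and three yellow wedges at (290,210), (225,174) and (227,222). In the side view the case wedge is at (303,345), beside the dot corner at (284,257). The clamp ring is at (348,315), the valves at (373,297) and (384,315), and the knob at (249,271). The wrist sees nothing useful yet.

```bash
cat > h.py <<'E'
import numpy as np,cv2
from workcell import *
from scipy.spatial.transform import Rotation as Ro
def ray(n,px,pose=None):
    m=camera_model(n);K=m["intrinsics"];u,v=[(px[i]-K[i,2])/K[i,i] for i in(0,1)]
    if n!="wrist":
        return -m["R"].T@m["t"], m["R"].T@np.array([u,v,1.])
    r=np.hypot(u,v);d=np.array([u/r*np.sin(r),v/r*np.sin(r),np.cos(r)]) if r>1e-9 else np.array([0,0,1.])
    T=m["tool_from_camera"];p,rv=pose;R=Ro.from_rotvec(rv).as_matrix()
    return p+R@T[:3,3], R@T[:3,:3]@d
def onz(n,px,z,pose=None):
    o,d=ray(n,px,pose);return o+d*(z-o[2])/d[2]
def blobs(im,col,amin=40):
    h=cv2.cvtColor(im,cv2.COLOR_BGR2HSV)
    lo,hi={'y':((22,150,90),(32,255,255)),'o':((4,180,150),(14,255,255)),'b':((105,120,40),(125,255,255))}[col]
    m=cv2.inRange(h,lo,hi);c,_=cv2.findContours(m,cv2.RETR_EXTERNAL,cv2.CHAIN_APPROX_NONE)
    return sorted([x for x in c if cv2.contourArea(x)>amin],key=cv2.contourArea,reverse=True)
E
python3 - <<'E'
from h import *
np.set_printoptions(precision=1,suppress=True)
for n in("scene","side"):
    im=cv2.imread(f"pics/{n}0.png")
    for c in blobs(im,'o'):
        M=cv2.moments(c);p=(M['m10']/M['m00'],M['m01']/M['m00']);print(n,'dot',p,cv2.contourArea(c),onz(n,p,129))
    for c in blobs(im,'y',100)[:4]:
        q=cv2.approxPolyDP(c,4,True)[:,0];print(n,'wedge',cv2.contourArea(c))
        for p in q:print('   ',p,onz(n,p,0)[:2],onz(n,p,24)[:2])
    for c in blobs(im,'b',2000):
        q=cv2.approxPolyDP(cv2.convexHull(c),5,True)[:,0]
        print(n,'blue',[(tuple(int(i) for i in p),onz(n,p,126)[:2].round()) for p in q])
for n,p,z in[("side",(348,315),6),("side",(373,300),25),("side",(384,318),25),("side",(249,271),10)]:print(p,onz(n,p,z))
E
```

```text
scene dot (323.68518518518516, 210.61111111111111) 54.0 [509.8   8.5 129. ]
scene wedge 534.5
    [243 164] [ 365.9 -325.7] [ 383.2 -313.8]
    [233 157] [ 354.2 -367.1] [ 371.8 -354.5]
    [205 183] [ 480.  -392.3] [ 495.4 -379.2]
    [215 190] [ 490.3 -352. ] [ 505.6 -339.6]
scene wedge 528.0
    [241 208] [ 515.9 -250.3] [ 530.7 -239.6]
    [227 206] [ 526.9 -290.6] [ 541.6 -279.3]
    [213 232] [ 624.1 -281. ] [ 637.1 -269.8]
    [216 238] [ 638.3 -263. ] [ 651.  -252.1]
    [229 239] [ 625.7 -228.4] [ 638.6 -218. ]
scene wedge 496.0
    [271 203] [ 462.4 -179.9] [ 478.1 -170.4]
    [301 223] [489.5 -69.4] [504.8 -61.8]
    [310 217] [459.3 -55.2] [475.1 -47.8]
    [280 194] [ 421.3 -171.2] [ 437.7 -161.8]
scene blue [((93, 0), array([   28., -1083.])), ((122, 89), array([ 351., -739.])), ((11, 208), array([ 853., -741.])), ((1, 205), array([ 856., -771.])), ((0, 0), array([  166., -1368.]))]
scene blue [((317, 212), array([519.,  -7.])), ((332, 212), array([502.,  29.])), ((394, 254), array([556., 225.])), ((390, 275), array([618., 238.])), ((350, 320), array([774., 197.])), ((2
[... 172 characters left out ...]
[462.6 -47.7] [456.4 -61.9]
    [302 367] [ 442.9 -151.6] [ 437.3 -162.5]
    [322 359] [ 483.3 -159.4] [ 476.4 -170.1]
    [297 319] [491.3 -55.8] [484.2 -69.8]
side blue [((324, 173), array([719., 177.])), ((363, 242), array([658., -51.])), ((291, 261), array([514., -11.])), ((275, 254), array([497.,  22.])), ((252, 190), array([551., 220.]))]
side blue [((238, 8), array([1041., 1273.])), ((263, 24), array([1042., 1063.])), ((267, 63), array([893., 763.])), ((226, 75), array([746., 765.])), ((203, 55), array([745., 944.])), ((195, 17), array([ 859., 1285.]))]
(348, 315) [ 581.  -110.8    6. ]
(373, 300) [ 637.1 -120.4   25. ]
(384, 318) [ 627.8 -166.9   25. ]
(249, 271) [466.3 106.3  10. ]
```

{"fn": "arm_command", "kwargs": {"dp": [[-0.097,-0.125,0],[-0.097,-0.125,0],[-0.097,-0.125,0],[-0.097,-0.125,0],[-0.097,-0.125,0],[-0.097,-0.125,0],[-0.097,-0.125,0],[-0.097,-0.125,0],[-0.097,-0.125,0],[-0.097,-0.125,0],[-0.097,-0.125,0],[-0.097,-0.125,0],[-0.097,-0.125,0],[-0.097,-0.125,0],[-0.097,-0.125,0],[-0.097,-0.125,0],[-0.097,-0.125,0],[-0.097,-0.125,0],[-0.097,-0.125,0],[-0.097,-0.125,0]], "turn": [[0,0,0],[0,0,0],[0,0,0],[0,0,0],[0,0,0],[0,0,0],[0,0,0],[0,0,0],[0,0,0],[0,0,0],[0,0,0],[0,0,0],[0,0,0],[0,0,0],[0,0,0],[0,0,0],[0,0,0],[0,0,0],[0,0,0],[0,0,0]], "claw": [100,100,100,100,100,100,100,100,100,100,100,100,100,100,100,100,100,100,100,100]}}

```text
time: 2.65
tcp_pos: [450.7, -196.1, 231.1]
tool_rot: [-0.399, -3.116, -0.0]
ft_force: [0.7, 0.9, 0.2]
width: 85.3
```

{"fn": "arm_command", "kwargs": {"dp": [[0,0,0],[0,0,0],[0,0,0],[0,0,0],[0,0,0],[0,0,0],[0,0,0],[0,0,0],[0,0,0],[0,0,0],[0,0,0],[0,0,0]], "turn": [[0,0,0.317],[0,0,0.317],[0,0,0.317],[0,0,0.317],[0,0,0.317],[0,0,0.317],[0,0,0.317],[0,0,0.317],[0,0,0.317],[0,0.333,0],[0,0.333,0],[0,0,0]], "claw": [100,100,100,100,100,100,100,100,100,100,100,100]}}

```text
time: 4.15
tcp_pos: [449.9, -196.2, 230.4]
tool_rot: [-2.221, -1.851, -0.39]
ft_force: [-0.5, -0.5, -0.2]
width: 85.3
```

Run:
```python
from h import *
np.set_printoptions(precision=2,suppress=True)
s=observe();print(s['time'],s['tcp_pos'],s['joint_pos'],s['ft_force'],s['tool_rot']);print(Ro.from_rotvec(s['tool_rot']).as_matrix())
np.savez("p1.npz",p=s['tcp_pos'],r=s['tool_rot'])
im=capture("wrist")[:,:,::-1].copy();cv2.imwrite("pics/wrist1.png",im)
pose=(s['tcp_pos'],s['tool_rot'])
for c in blobs(im,'o'):
    M=cv2.moments(c);p=(M['m10']/M['m00'],M['m01']/M['m00']);print('dot',p,cv2.contourArea(c),onz("wrist",p,129,pose))
for c in blobs(im,'y',100)[:3]:
    q=cv2.approxPolyDP(c,5,True)[:,0];print('wedge',cv2.contourArea(c))
    for p in q:print('   ',p,onz("wrist",p,2,pose)[:2],onz("wrist",p,24,pose)[:2])
```

```text
4.15 [ 449.88 -196.18  230.45] [-0.67  0.31  1.75  0.32  1.27 -0.62] [-0.51 -0.52 -0.16] [-2.22 -1.85 -0.39]
[[ 0.17  0.98  0.06]
 [ 0.92 -0.18  0.34]
 [ 0.34 -0.   -0.94]]
dot (343.424, 23.5624) 625.0 [506.79   6.38 129.  ]
wedge 4598.5
    [304 137] [460.12 -46.02] [459.74 -53.38]
    [299 245] [ 434.54 -160.49] [ 435.61 -161.36]
    [343 247] [ 479.39 -170.82] [ 477.92 -171.1 ]
    [344 140] [502.27 -57.15] [499.5  -63.88]
wedge 1901.0
    [504 309] [ 649.82 -275.33] [ 638.67 -269.68]
    [493 272] [ 642.14 -230.19] [ 631.43 -227.1 ]
    [431 295] [ 564.03 -239.32] [ 557.75 -235.72]
    [445 295] [ 579.9  -242.78] [ 572.72 -238.98]
    [473 322] [ 608.48 -280.43] [ 599.68 -274.49]
wedge 1109.5
    [426 298] [ 557.92 -241.34] [ 551.99 -237.62]
    [390 312] [ 516.36 -247.96] [ 512.79 -243.87]
    [402 348] [ 523.06 -290.04] [ 519.11 -283.56]
    [422 341] [ 546.22 -287.36] [ 540.95 -281.03]
```

View pics/wrist1.png

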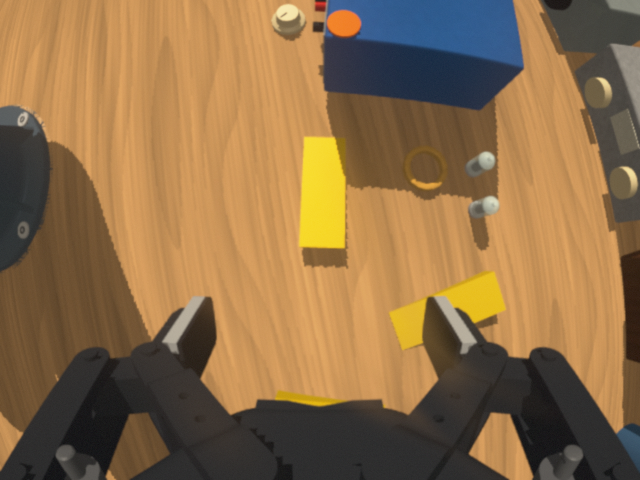

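The wrist view shows the wedge with toe edge at row ~138 (304–344) and heel edge at row ~246. The dot is at (343,24), the ring at (425,168) and the valves at right. Wedge heel middle ≈ (457,-166), heading ≈ 77.5°; foot ≈ (507,6). I'll push along about 73.8°, with two fingertips on the heel and the hand leaning back.

{"fn": "arm_command", "kwargs": {"dp": [[0,-0.007,0],[-0.038,0,0.105],[-0.038,0,0.105],[-0.038,0,0.105],[-0.038,0,0.105],[-0.038,0,0.105],[-0.038,0,0.105],[-0.038,0,0.105],[-0.019,0,0.052],[-0.018,0,0.05],[0,0,0],[0,0,0]], "turn": [[-0.065,0,0.18],[0,0,0],[0,0,0],[0,0,0],[0,0,0],[0,0,0],[0,0,0],[0,0,0],[0,0,0],[0,0,0],[0,0,0],[0,0,0]], "claw": [26,26,26,26,26,26,26,26,26,26,26,26]}}

```text
time: 5.7
tcp_pos: [449.0, -194.4, 9.3]
tool_rot: [-2.318, -1.75, -0.408]
ft_force: [-0.2, -0.3, -0.3]
width: 22.7
```

```bash
cat > look.py <<'E'
from h import *
import sys
np.set_printoptions(precision=2,suppress=True)
s=observe();pose=(s['tcp_pos'],s['tool_rot']);R=Ro.from_rotvec(s['tool_rot']).as_matrix()
print(s['time'],s['tcp_pos'],'yaw',np.degrees(np.arctan2(R[1,0],R[0,0])),'up in tool',R.T@[0,0,1],'f',s['ft_force'],s['width'])
for n in("wrist","side"):
    im=capture(n)[:,:,::-1].copy();cv2.imwrite(f"pics/{n}{sys.argv[1]}.png",im)
    for c in blobs(im,'o'):
        M=cv2.moments(c);p=(M['m10']/M['m00'],M['m01']/M['m00']);print(n,'dot',p,onz(n,p,129,pose))
    for c in blobs(im,'y',150)[:2]:
        q=cv2.approxPolyDP(c,3,True)[:,0];print(n,'wedge',cv2.contourArea(c))
        for p in q:print('   ',p,onz(n,p,2,pose)[:2],onz(n,p,24,pose)[:2])
E
python3 look.py 2
```

```text
5.7 [ 449.05 -194.45    9.34] yaw 74.0882696150207 up in tool [ 0.34  0.   -0.94] f [-0.16 -0.27 -0.26] 22.71612741675106
wrist wedge 22481.5
    [345  13] [502.73 -55.23] [496.32 -70.94]
    [263  18] [459.98 -45.86] [459.22 -62.81]
    [264 240] [ 432.38 -160.71] [ 435.26 -162.5 ]
    [376 232] [ 482.11 -171.12] [ 478.42 -171.53]
    [359  87] [ 495.53 -101.14] [ 490.07 -110.79]
wrist wedge 10873.5
    [639 253] [ 640.54 -229.07] [ 615.94 -221.83]
    [628 254] [ 629.63 -226.3 ] [ 606.47 -219.43]
    [552 315] [ 562.41 -238.92] [ 548.12 -230.38]
    [489 358] [ 520.96 -246.87] [ 512.15 -237.29]
    [558 400] [ 559.   -289.53] [ 545.16 -274.31]
    [639 347] [ 629.27 -287.07] [ 606.15 -272.18]
side wedge 1510.5
    [408 341] [ 643.88 -224.31] [ 632.93 -232.23]
    [365 386] [ 517.26 -249.25] [ 509.98 -256.45]
    [383 403] [ 524.18 -292.1 ] [ 516.7  -298.06]
    [424 355] [ 648.76 -264.38] [ 637.68 -271.13]
side wedge 368.0
    [324 459] [ 385.68 -309.3 ] [ 382.21 -314.76]
    [329 479] [ 375.62 -338.09] [ 372.44 -342.72]
    [350 479] [ 403.08 -356.84] [ 399.1  -360.93]
    [337 457] [ 404.95 -318.79] [ 400.92 -323.97]
```

View pics/wrist2.png

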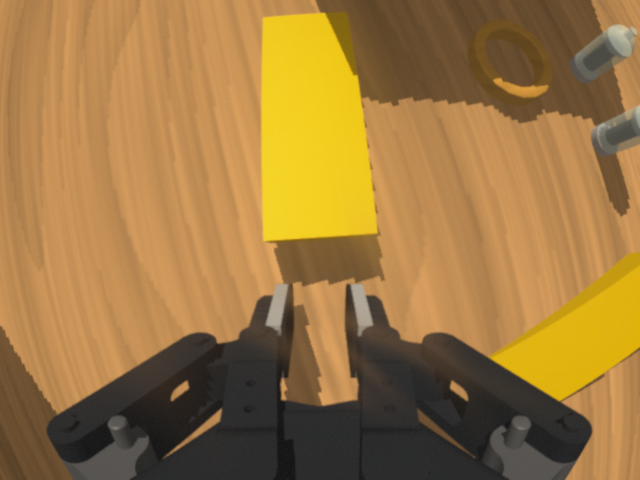

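The two fingertips stand just behind the heel edge (row ~236), which runs from column 264 to 376. The approach is centred.

{"fn": "arm_command", "kwargs": {"dp": [[0.019,0,0.007],[0.019,0,0.007],[0.019,0,0.007],[0.019,0,0.007],[0.019,0,0.007],[0.019,0,0.007],[0.019,0,0.007],[0.019,0,0.007],[0.019,0,0.007],[0.019,0,0.007],[0.019,0,0.007],[0,0,0]], "turn": [[0,0,0],[0,0,0],[0,0,0],[0,0,0],[0,0,0],[0,0,0],[0,0,0],[0,0,0],[0,0,0],[0,0,0],[0,0,0],[0,0,0]], "claw": [26,26,26,26,26,26,26,26,26,26,26,26]}}

```text
time: 7.3
tcp_pos: [464.0, -140.3, 8.5]
tool_rot: [-2.317, -1.749, -0.408]
ft_force: [0.2, -0.9, 1.0]
width: 22.4
```

```bash
python3 look.py 3
```

```text
7.3 [ 464.   -140.25    8.49] yaw 74.08694387224465 up in tool [ 0.34 -0.   -0.94] f [ 0.24 -0.87  0.98] 22.42457222001671
wrist wedge 25002.0
    [278  40] [479.05  -9.23] [477.75 -23.96]
    [264 281] [ 442.4  -124.33] [ 445.96 -123.78]
    [379 282] [ 492.   -138.96] [ 488.98 -136.47]
    [364  42] [521.05 -22.43] [514.17 -35.4 ]
wrist wedge 4986.5
    [638 349] [ 641.98 -232.95] [ 619.06 -217.99]
    [626 346] [ 630.61 -225.7 ] [ 609.2  -211.71]
    [561 400] [ 575.41 -235.61] [ 561.33 -220.3 ]
    [584 416] [ 591.61 -255.31] [ 575.38 -237.38]
    [592 427] [ 597.79 -267.04] [ 580.74 -247.56]
    [571 470] [ 580.55 -291.68] [ 565.78 -268.93]
    [639 426] [ 642.42 -292.62] [ 619.45 -269.75]
side wedge 1450.5
    [407 341] [ 642.26 -223.19] [ 631.36 -231.14]
    [367 384] [ 522.63 -248.31] [ 515.19 -255.54]
    [383 403] [ 524.18 -292.1 ] [ 516.7  -298.06]
    [424 355] [ 648.76 -264.38] [ 637.68 -271.13]
side wedge 511.5
    [325 459] [ 387.03 -310.22] [ 383.52 -315.65]
    [329 479] [ 375.62 -338.09] [ 372.44 -342.72]
    [356 479] [ 410.92 -362.2 ] [ 406.71 -366.13]
    [345 455] [ 417.55 -323.7 ] [ 413.15 -328.74]
```

View pics/wrist3.png

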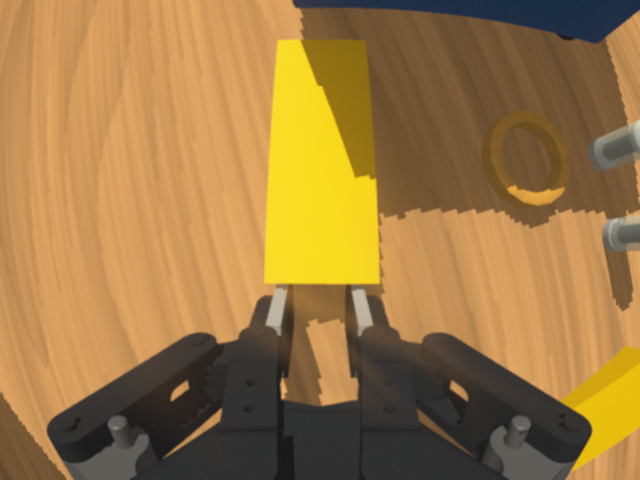

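The wedge sits flush on both fingertips, heading 74.1°. The foot is only about 1 mm off its middle line and 22 mm ahead of the toe, so I push straight on and watch the force.

{"fn": "arm_command", "kwargs": {"dp": [[0.019,0,0.007],[0.019,0,0.007],[0.019,0,0.007],[0.019,0,0.007],[0.019,0,0.007],[0.019,0,0.007],[0.0075,0,0.0027],[0.0075,0,0.0027],[0,0,0]], "turn": [[0,0,0],[0,0,0],[0,0,0],[0,0,0],[0,0,0],[0,0,0],[0,0,0],[0,0,0],[0,0,0]], "claw": [26,26,26,26,26,26,26,26,26]}}

```text
time: 8.52
tcp_pos: [473.4, -107.5, 8.4]
tool_rot: [-2.318, -1.749, -0.408]
ft_force: [0.3, 0.0, -0.7]
width: 22.3
```

{"fn": "arm_command", "kwargs": {"dp": [[0.0075,0,0.0027],[0.0075,0,0.0027],[0,0,0]], "turn": [[0,0,0],[0,0,0],[0,0,0]], "claw": [26,26,26]}}

```text
time: 8.9
tcp_pos: [474.5, -103.6, 8.4]
tool_rot: [-2.318, -1.749, -0.408]
ft_force: [-1.1, -0.4, -0.6]
width: 22.5
```

{"fn": "arm_command", "kwargs": {"dp": [[0.0075,0,0.0027],[0.0075,0,0.0027],[0,0,0]], "turn": [[0,0,0],[0,0,0],[0,0,0]], "claw": [26,26,26]}}

```text
time: 9.28
tcp_pos: [475.7, -99.8, 8.4]
tool_rot: [-2.318, -1.749, -0.408]
ft_force: [-1.3, -1.3, 0.3]
width: 22.5
```

{"fn": "arm_command", "kwargs": {"dp": [[0.0075,0,0.0027],[0.0075,0,0.0027],[0,0,0]], "turn": [[0,0,0],[0,0,0],[0,0,0]], "claw": [26,26,26]}}

```text
time: 9.65
tcp_pos: [476.8, -96.0, 8.5]
tool_rot: [-2.318, -1.749, -0.408]
ft_force: [-0.1, -0.1, -0.5]
width: 22.2
```

{"fn": "arm_command", "kwargs": {"dp": [[0.0075,0,0.0027],[0,0,0]], "turn": [[0,0,0],[0,0,0]], "claw": [26,26]}}

```text
time: 9.9
tcp_pos: [477.3, -94.2, 8.5]
tool_rot: [-2.318, -1.749, -0.408]
ft_force: [0.3, -0.6, 0.3]
width: 22.3
```

{"fn": "arm_command", "kwargs": {"dp": [[0.0075,0,0.0027],[0,0,0]], "turn": [[0,0,0],[0,0,0]], "claw": [26,26]}}

```text
time: 10.15
tcp_pos: [477.9, -92.4, 8.5]
tool_rot: [-2.318, -1.749, -0.408]
ft_force: [-0.2, -2.6, 0.2]
width: 22.1
```

{"fn": "arm_command", "kwargs": {"dp": [[0.0075,0,0.0027],[0,0,0]], "turn": [[0,0,0],[0,0,0]], "claw": [26,26]}}

```text
time: 10.4
tcp_pos: [478.5, -90.8, 8.5]
tool_rot: [-2.319, -1.749, -0.408]
ft_force: [-1.8, -5.6, -0.1]
width: 22.0
```

Resistance has begun (about 6 N). One small step more, then I back away and look.

{"fn": "arm_command", "kwargs": {"dp": [[0.003,0,0.001],[0,0,0],[0,0,0]], "turn": [[0,0,0],[0,0,0],[0,0,0]], "claw": [26,26,26]}}

```text
time: 10.78
tcp_pos: [478.7, -90.3, 8.5]
tool_rot: [-2.319, -1.75, -0.408]
ft_force: [-2.4, -8.3, -0.1]
width: 22.2
```

{"fn": "arm_command", "kwargs": {"dp": [[-0.02,0,-0.007],[-0.04,0,-0.014],[-0.08,0,-0.03],[0.04,0,-0.1],[0.04,0,-0.1],[0.04,0,-0.1],[0.04,0,-0.1],[0.04,0,-0.1],[0.04,0,-0.1],[0,0,0]], "turn": [[0,0,0],[0,0,0],[0,0,0],[0,0,0],[0,0,0],[0,0,0],[0,0,0],[0,0,0],[0,0,0],[0,0,0]], "claw": [26,26,26,26,0,0,0,0,0,0]}}

```text
time: 12.02
tcp_pos: [470.3, -121.2, 171.4]
tool_rot: [-2.32, -1.751, -0.41]
ft_force: [-0.7, -0.4, 0.2]
width: -0.3
```

```bash
python3 look.py 4
```

```text
12.025 [ 470.34 -121.2   171.41] yaw 74.11875822798706 up in tool [ 0.34  0.   -0.94] f [-0.72 -0.37  0.16] -0.27512863140566746
wrist dot (332.57799145299145, 69.4775641025641) [513.96   2.99 129.  ]
wrist wedge 2579.0
    [295 115] [490.52  30.85] [489.49  22.04]
    [292 231] [459.16 -73.56] [460.23 -75.39]
    [342 229] [502.34 -84.03] [500.52 -85.16]
    [331 218] [495.65 -71.93] [494.28 -73.87]
    [333 214] [498.36 -68.98] [496.8  -71.11]
    [339 219] [502.26 -74.73] [500.44 -76.48]
    [338 215] [502.4  -71.05] [500.57 -73.05]
    [335 217] [499.33 -72.04] [497.71 -73.97]
    [330 207] [497.53 -62.21] [496.03 -64.8 ]
    [328 213] [494.32 -66.9 ] [493.04 -69.17]
    [326 210] [493.35 -63.82] [492.13 -66.31]
    [330 202] [498.78 -57.87] [497.2  -60.75]
    [324 203] [493.38 -57.28] [492.16 -60.2 ]
wrist wedge 1787.0
    [466 357] [ 584.23 -234.32] [ 576.93 -225.39]
    [514 382] [ 630.66 -281.7 ] [ 620.25 -269.6 ]
    [531 374] [ 652.1  -281.62] [ 640.26 -269.52]
    [518 337] [ 643.83 -235.7 ] [ 632.54 -226.68]
    [508 333] [ 633.41 -227.3 ] [ 622.82 -218.84]
side wedge 1423.5
    [407 341] [ 642.26 -223.19] [ 631.36 -231.14]
    [365 387] [ 516.09 -250.75] [ 508.84 -257.9 ]
    [383 403] [ 524.18 -292.1 ] [ 516.7  -298.06]
    [424 355] [ 648.76 -264.38] [ 637.68 -271.13]
side wedge 578.0
    [325 459] [ 387.03 -310.22] [ 383.52 -315.65]
    [329 479] [ 375.62 -338.09] [ 372.44 -342.72]
    [368 479] [ 426.59 -372.9 ] [ 421.93 -376.52]
    [362 471] [ 425.85 -358.39] [ 421.21 -362.43]
    [347 468] [ 408.65 -341.3 ] [ 404.51 -345.83]
    [341 456] [ 411.24 -321.24] [ 407.03 -326.35]
```

View pics/wrist4.png

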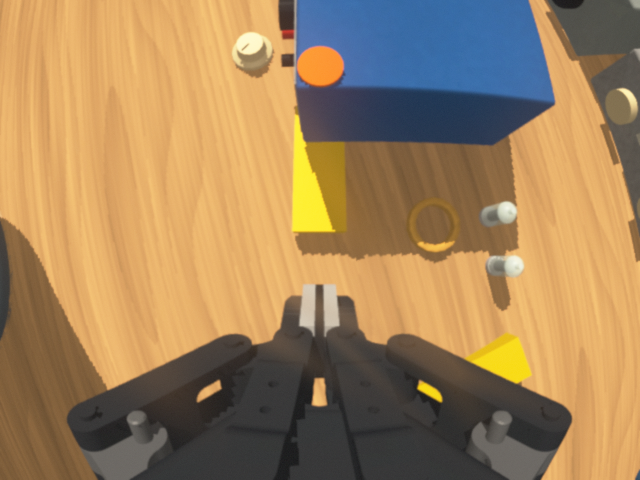

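The wedge now lies under the corner, heel edge at row ~230 and its side running in under the case at (297,115). The dot is at (321,67). The ring, valves and knob are undisturbed. Next I work out the move to the dot.

Run:
```python
from h import *
np.set_printoptions(precision=3,suppress=True)
s=observe();pose=(s['tcp_pos'],s['tool_rot']);R=Ro.from_rotvec(s['tool_rot']).as_matrix()
d=onz("wrist",(321,67),129,pose);print(d)
# after untilting 20 deg about tool y (TCP fixed)
R2=R@Ro.from_rotvec([0,-np.radians(20),0]).as_matrix();print(R2)
for t in (d,np.array([507,6,129.])):
    v=R2.T@(t+[0,0,15]-s['tcp_pos']);print(v,v/250)
im=cv2.imread("pics/side4.png")
h=cv2.cvtColor(im,cv2.COLOR_BGR2HSV)
```

```text
[506.42    6.158 129.   ]
[[ 0.275  0.962 -0.001]
 [ 0.962 -0.275 -0.   ]
 [-0.    -0.001 -1.   ]]
[132.101   0.765  25.436] [0.528 0.003 0.102]
[132.109   1.366  25.435] [0.528 0.005 0.102]
```

{"fn": "arm_command", "kwargs": {"dp": [[0,0,0],[0,0,0],[0.088,0.001,0],[0.088,0.001,0],[0.088,0.001,0],[0.088,0.001,0],[0.088,0,0],[0.088,0,0],[0,0,0.05],[0,0,0.05],[0,0,0.04],[0,0,0],[0,0,0]], "turn": [[0,-0.333,0],[0,-0.333,0],[0,0,0],[0,0,0],[0,0,0],[0,0,0],[0,0,0],[0,0,0],[0,0,0],[0,0,0],[0,0,0],[0,0,0],[0,0,0]], "claw": [0,0,0,0,0,0,0,0,0,0,0,0,0]}}

```text
time: 13.75
tcp_pos: [507.1, 5.9, 135.1]
tool_rot: [-2.508, -1.892, -0.0]
ft_force: [-0.1, -0.2, 0.8]
width: 0.1
```

{"fn": "arm_command", "kwargs": {"dp": [[0,0,0.008],[0,0,0.008],[0,0,0.006],[0,0,0]], "turn": [[0,0,0],[0,0,0],[0,0,0],[0,0,0]], "claw": [0,0,0,0]}}

```text
time: 14.25
tcp_pos: [506.9, 6.2, 129.4]
tool_rot: [-2.508, -1.892, 0.0]
ft_force: [0.1, -0.2, -0.5]
width: -0.1
```

{"fn": "arm_command", "kwargs": {"dp": [[0,0,0.004],[0,0,0]], "turn": [[0,0,0],[0,0,0]], "claw": [0,0]}}

```text
time: 14.5
tcp_pos: [507.1, 6.1, 128.7]
tool_rot: [2.508, 1.892, 0.0]
ft_force: [-2.1, -0.1, 3.3]
width: -0.1
```

{"fn": "arm_command", "kwargs": {"dp": [[0,0,0.004],[0,0,0]], "turn": [[0,0,0],[0,0,0]], "claw": [0,0]}}

```text
time: 14.75
tcp_pos: [507.1, 6.1, 128.4]
tool_rot: [2.508, 1.892, 0.0]
ft_force: [-6.3, -0.0, 13.9]
width: -0.3
```

{"fn": "arm_command", "kwargs": {"dp": [[0,0,0.003],[0,0,0]], "turn": [[0,0,0],[0,0,0]], "claw": [0,0]}}

```text
time: 15.0
tcp_pos: [507.2, 6.0, 128.3]
tool_rot: [2.507, 1.892, 0.0]
ft_force: [-8.6, -0.2, 22.2]
width: 0.0
```

The corner is stiff: it reached 22 N with the fingertip only about 0.5 mm lower. I ease to about 10 N and hold for a second.

{"fn": "arm_command", "kwargs": {"dp": [[0,0,-0.004],[0,0,0],[0,0,0],[0,0,0],[0,0,0],[0,0,0],[0,0,0],[0,0,0],[0,0,0]], "turn": [[0,0,0],[0,0,0],[0,0,0],[0,0,0],[0,0,0],[0,0,0],[0,0,0],[0,0,0],[0,0,0]], "claw": [0,0,0,0,0,0,0,0,0]}}

```text
time: 16.12
tcp_pos: [507.1, 6.1, 128.5]
tool_rot: [2.508, 1.892, 0.0]
ft_force: [-4.8, -0.5, 12.4]
width: -0.0
```

{"fn": "arm_command", "kwargs": {"dp": [[0,0,-0.01],[0,0,-0.04],[-0.08,0,-0.1],[-0.1,0,-0.15],[-0.15,0,-0.15],[-0.15,0,-0.1],[-0.15,0,0],[-0.15,0,0],[0,0,0],[0,0,0],[0,0,0]], "turn": [[0,0,0],[0,0,0],[0,0,0],[0,0,0],[0,0,0],[0,0,0],[0,0,0],[0,0,0],[0,0,0],[0,0,0],[0,0,0]], "claw": [0,0,0,0,0,0,0,0,0,0,0]}}

```text
time: 17.5
tcp_pos: [453.7, -180.6, 265.3]
tool_rot: [-2.507, -1.893, 0.0]
ft_force: [-0.8, -0.5, 0.0]
width: 0.0
```

```bash
python3 look.py 5
python3 - <<'E'
from h import *
a,b=cv2.imread("pics/side0.png"),cv2.imread("pics/side5.png")
cv2.imwrite("pics/cmp.png",np.hstack([cv2.resize(x[160:400,190:450],None,fx=1.5,fy=1.5) for x in(a,b)]))
E
```

```text
17.5 [ 453.71 -180.6   265.34] yaw 74.12827233201219 up in tool [ 0. -0. -1.] f [-0.84 -0.49  0.02] 0.039079952754971496
wrist wedge 3870.5
    [484 197] [ 641.65 -235.22] [ 632.54 -228.4 ]
    [474 193] [ 629.53 -227.19] [ 621.08 -220.81]
    [388 234] [ 517.08 -247.57] [ 514.72 -240.08]
    [400 265] [ 522.83 -289.27] [ 520.16 -279.53]
    [493 230] [ 647.38 -279.2 ] [ 637.96 -270.  ]
wrist wedge 3096.0
    [300   1] [492.8   33.46] [491.75  25.72]
    [297  97] [459.75 -71.86] [460.49 -73.9 ]
    [339  98] [502.76 -85.26] [501.17 -86.57]
    [339  27] [524.78  -8.06] [522.   -13.55]
    [309  28] [493.37  -0.53] [492.3   -6.43]
side wedge 1864.5
    [402 470] [ 479.6  -393.34] [ 473.41 -396.36]
    [392 444] [ 492.23 -354.02] [ 485.67 -358.18]
    [325 459] [ 387.03 -310.22] [ 383.52 -315.65]
    [329 479] [ 375.62 -338.09] [ 372.44 -342.72]
    [371 479] [ 430.51 -375.57] [ 425.73 -379.11]
side wedge 1402.0
    [407 341] [ 642.26 -223.19] [ 631.36 -231.14]
    [365 387] [ 516.09 -250.75] [ 508.84 -257.9 ]
    [383 403] [ 524.18 -292.1 ] [ 516.7  -298.06]
    [423 355] [ 647.19 -263.29] [ 636.14 -270.08]
```

View pics/cmp.png

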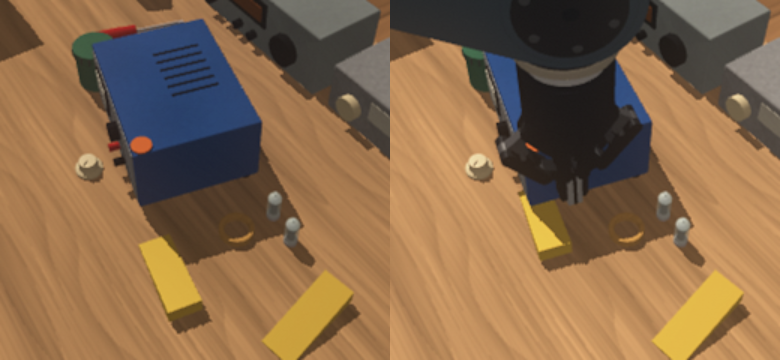

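View pics/wrist5.png

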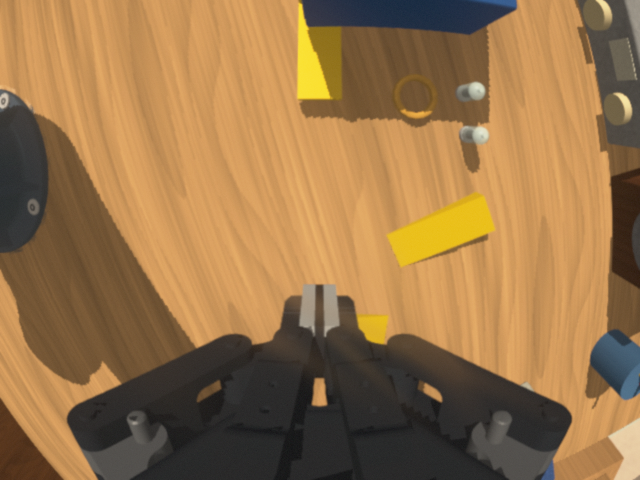

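The wedge heel is still at (481,-80) after the press, the case and bystanders stand as before, and the hand is clear. I hand the job in.

```bash
python3 -c "from workcell import *;print(finish_job())"
```

```text
the job is handed in; nothing more can be done
None
```

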